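# Pack up a work support to the height gauge

### The arm

A 7-joint arm with a two-finger parallel gripper is mounted at the origin on the work surface; the furniture and walls round the work are solid. World frame = base frame: x ahead of the robot, y to its left, z up, the work surface at z = 0. Lengths are in m, angles in rad, forces in N, time in s.
With the tool pointing down it reaches from about 0.425 to 1.025 m from the base axis. Payload 9.4 kg.
Tool frame: the origin (TCP) lies between the finger pads; the fingertips stand 11 mm ahead of it and the grasp point (between the pads) lies 8 mm behind it; z points along the fingers, y is the line along which they close (so a half turn about z gives the same grasp; the last joint's range is limited). The gripper opens to 85 mm and grips with 20 to 120 N. Pads are 22 mm wide; open, the fingers measure 114 mm over their backs; the gripper's body (76 mm by 85 mm) begins 54 mm behind the grasp point. The pads swing forward as they close: fully open they stand 13 mm farther back than shut.
Start: joints at [-1.318, 0.599, -0.003, 1.599, 0.002, 0.943, -0.08], TCP at [0.235, 0.686, 0.242] pointing down, gripper open.
Joint ranges: [-2.57, 2.57], [-0.35, 1.97], [-1.29, 1.29], [0.11, 2.56], [-1.05, 4.19], [0.11, 1.86], [-2.63, 2.63]. Speed limits (rad/s): [2.22, 2.22, 3.01, 3.01, 3.14, 3.14, 3.14].

### API

Orientations are given as a 3x3 rotation matrix whose columns are the frame's x, y, z axes.
In Python, from cell import r, camera, order gives the robot as it stands. The module is installed in compiled form; this text tells all that it offers.
- The arm moves only by the tool arm_command, never from a script. Its argument "increments" is a list of rows, each an object with "slide": the shift along the tool's x, y, z in units of 0.4 m (1.0 is 0.4 m), a list of three; "rot": the turn, a rotation vector about the tool's x, y, z in units of 1.5 rad (1.0 is 1.5 rad), a list of three. In form: [{"slide": [x, y, z], "rot": [wx, wy, wz]}, ...]. A call has 1 to 12 rows; each row is the pose to reach, as a shift and turn from the pose commanded when the call began, along the tool's axes at that moment; what a row does not reach only later rows make up. A row lasts 1/8 s, in which the tool goes at most 62.5 mm and 10.7 degrees, less where a joint would pass 70% of its speed; a pose out of reach is approached as far as the arm can. A call with a number of a shift or a turn outside -1 to 1 is refused whole. A call with a gripper value outside its range is refused whole. "fingers" is the closure, from 0 (fully open) to 1 (shut), set as the call begins (left out, the last holds). The fingers move at their own pace and stop on an object; "squeeze" is the grip in N (left out, the last holds). Time passes only in rows, so rows that repeat a pose let the fingers close. It gives the time, the measured TCP pose, the force, the opening and the grip force at its end, in the units of the state.
- r.get_obs(): the state, without advancing time (a new reading comes with each control period).
- camera(name): name is "scene" or "top" or "wrist"; returns a dict with "frame" (384x512x3 uint8, red, green, blue), "z_map" (384x512 float32, m along the optical axis (not along the pixel's ray), 0 where there is no reading), "mtx" (3x3 intrinsics, pixels), "cam_to_world" (4x4, takes a point from camera to world coordinates). Camera axes: x right, y up, looking along -z (the intrinsics and any distortion apply to the point x, -y, -z); pixel columns grow to the right and rows downward; lengths in m; the calibration is good to about 2 mm. A picture is of the moment at which its call begins.
- order.close_job(): hands the job in; it is judged then, once.
The state is a dict: "time_s": time; "joint_pos": joint angles; "dq": joint speeds; "joint_torque": joint torques, N m; "eef_pos": TCP position; "orientation": TCP orientation; "force": force on the tool from outside, world axes, zero at the start; "ft_torque": the same for the moment, N m; "width": opening from 0.0 (shut) to 1.0 (fully open); "grasp_force": force on a finger pad.
Only numpy, scipy, OpenCV 4.12 (cv2) and the standard library are available. Lean on these libraries where they do the work, as an engineer would, in place of code of your own. Each camera call takes 0.05 s, during which the arm holds its last target. There are 200 camera calls.

### The job

Pack up a work support on the dark wooden pad beside the vice: take wooden boards from the sloping rack and lay them flat on the pad, one upon another, centred and squared up to it, until the top of the pile comes between the two fingers of the height gauge standing at the end of the pad - above the lower finger's upper edge and below the upper finger's lower edge. Leave every board you do not need lying in its rack, and do not disturb the round wax tin.

Things in the scene. Friction and masses are not known exactly. Their poses are not given: they have to be found in the camera images.
- rack: Fixed wooden rack, facing right; origin on the worktop under the deck's centre. Deck slopes 30 degrees, rising along +x: 196 mm along the slope, 234 wide (y), surface 75 mm high over the origin. Board centres: 50 mm up or down the slope from the middle, y = +-56 mm. Cleats 10 mm high hold each board's lower long edge, with a 54 mm gap for a finger between them; 55 mm between rows.
- thick_1: Thick pale wooden packing board, 45 x 100 x 24 mm, rounded edges, about 80 g; origin at the centre of its underside, x along its 45 mm width, y along its 100 mm length, z through its thickness. Starts flat in a bay of the rack, width up the slope: grip it across the width with the tool square to the deck.
- thick_2: Thick pale wooden packing board, 45 x 100 x 24 mm, rounded edges, about 80 g; origin at the centre of its underside, x along its 45 mm width, y along its 100 mm length, z through its thickness. Starts flat in a bay of the rack, width up the slope: grip it across the width with the tool square to the deck.
- thin_1: Thin pale wooden packing board, 45 x 100 x 12 mm, rounded edges, about 45 g; origin at the centre of its underside, x along its 45 mm width, y along its 100 mm length, z through its thickness. Starts flat in a bay of the rack, width up the slope: grip it across the width with the tool square to the deck.
- thin_2: Thin pale wooden packing board, 45 x 100 x 12 mm, rounded edges, about 45 g; origin at the centre of its underside, x along its 45 mm width, y along its 100 mm length, z through its thickness. Starts flat in a bay of the rack, width up the slope: grip it across the width with the tool square to the deck.
- pad: Fixed dark wooden pad on the worktop, 80 (x) by 130 (y) by 12 mm high; origin at the centre of its underside, so the pile stands 12 mm above it. Boards lie with their length along the pad's y, either way round. The steel gauge post (14 mm diameter, 136 mm high) stands at y = +105 mm, on a foot 16 mm high over y = +65 to +127 mm.
- gauge_head: Fixed steel head on the gauge post, its height differs each time. Two flat fingers, one above the other, 5 mm thick, point at the pile and end 64 mm from the pad's centre line. Origin: above the pad's centre, midway between the fingers (clear gap 18 mm, 9 mm either way), 38 to 58 mm above the pad's top. Of the possible piles (36, 48, 60 mm) the nearest ends within 6 mm of it.
- wax_tin: Round tin of wax, 70 mm diameter, 45 mm high, loose at the back between rack and pad; origin at the centre of its underside. Not to be disturbed.
Mind the look-alikes: they are no part of the job. Leave any pink look-alike of the thin_1 alone.

How it is judged:
At the end, for the whole second after the job is handed in: The top of the pile on the pad lies in the gap between the gauge's fingers (within 9 mm of its middle); every board on the pad lies flat (3 degrees), within 12 mm of the pad's centre each way and square to it within 10 degrees; every other board lies flat on the slope of the rack; all at rest (((horizontal distance between thick_1 and pad below 0.05 m and x of thick_1 in the frame of pad between -0.012 and 0.012 m and y of thick_1 in the frame of pad between -0.012 and 0.012 m and angle between thick_1's own z axis and vertical below 0.06 rad and angle between the x axis of thick_1 and the x axis of pad, either way round below 0.17 rad and z of thick_1 in the frame of gauge_head below -0.015 m) or (horizontal distance between thick_1 and rack below 0.14 m and angle between thick_1's own z axis and vertical between 0.44 and 0.61 rad)) and ((horizontal distance between thin_1 and pad below 0.05 m and x of thin_1 in the frame of pad between -0.012 and 0.012 m and y of thin_1 in the frame of pad between -0.012 and 0.012 m and angle between thin_1's own z axis and vertical below 0.06 rad and angle between the x axis of thin_1 and the x axis of pad, either way round below 0.17 rad and z of thin_1 in the frame of gauge_head below -0.003 m) or (horizontal distance between thin_1 and rack below 0.14 m and angle between thin_1's own z axis and vertical between 0.44 and 0.61 rad)) and ((horizontal distance between thick_2 and pad below 0.05 m and x of thick_2 in the frame of pad between -0.012 and 0.012 m and y of thick_2 in the frame of pad between -0.012 and 0.012 m and angle between thick_2's own z axis and vertical below 0.06 rad and angle between the x axis of thick_2 and the x axis of pad, either way round below 0.17 rad and z of thick_2 in the frame of gauge_head below -0.015 m) or (horizontal distance between thick_2 and rack below 0.14 m and angle between thick_2's own z axis and vertical between 0.44 and 0.61 rad)) and ((horizontal distance between thin_2 and pad below 0.05 m and x of thin_2 in the frame of pad between -0.012 and 0.012 m and y of thin_2 in the frame of pad between -0.012 and 0.012 m and angle between thin_2's own z axis and vertical below 0.06 rad and angle between the x axis of thin_2 and the x axis of pad, either way round below 0.17 rad and z of thin_2 in the frame of gauge_head below -0.003 m) or (horizontal distance between thin_2 and rack below 0.14 m and angle between thin_2's own z axis and vertical between 0.44 and 0.61 rad)) and ((horizontal distance between thick_1 and pad below 0.05 m and x of thick_1 in the frame of pad between -0.012 and 0.012 m and y of thick_1 in the frame of pad between -0.012 and 0.012 m and angle between thick_1's own z axis and vertical below 0.06 rad and angle between the x axis of thick_1 and the x axis of pad, either way round below 0.17 rad and z of thick_1 in the frame of gauge_head between -0.033 and -0.015 m) or (horizontal distance between thin_1 and pad below 0.05 m and x of thin_1 in the frame of pad between -0.012 and 0.012 m and y of thin_1 in the frame of pad between -0.012 and 0.012 m and angle between thin_1's own z axis and vertical below 0.06 rad and angle between the x axis of thin_1 and the x axis of pad, either way round below 0.17 rad and z of thin_1 in the frame of gauge_head between -0.021 and -0.003 m) or (horizontal distance between thick_2 and pad below 0.05 m and x of thick_2 in the frame of pad between -0.012 and 0.012 m and y of thick_2 in the frame of pad between -0.012 and 0.012 m and angle between thick_2's own z axis and vertical below 0.06 rad and angle between the x axis of thick_2 and the x axis of pad, either way round below 0.17 rad and z of thick_2 in the frame of gauge_head between -0.033 and -0.015 m) or (horizontal distance between thin_2 and pad below 0.05 m and x of thin_2 in the frame of pad between -0.012 and 0.012 m and y of thin_2 in the frame of pad between -0.012 and 0.012 m and angle between thin_2's own z axis and vertical below 0.06 rad and angle between the x axis of thin_2 and the x axis of pad, either way round below 0.17 rad and z of thin_2 in the frame of gauge_head between -0.021 and -0.003 m)) and linear speed of each of thick_1, thin_1, thick_2, thin_2 below 0.02 m/s); the robot touches nothing.
It fails at once if the wax tin is moved more than 30 mm (distance of wax_tin from where it was at the start of the episode above 0.03 m).
It also fails if it takes over 72 s, if anything falls off the work surface, if the arm or the gripper's body presses on something with over 40 N, if the wrist force passes 120 N, or if a joint passes its speed limit or range.

## Working session

There is one attempt and no reset: what is moved stays moved. The work goes in short steps, Python scripts to look and compute and a tool call to move; the robot and the scene stay as the last step left them, time stands still between calls to the robot, and variables do not carry over. Pictures are saved under pics/ and viewed, at most 10 in all, crops included, and the job is handed in when it is done.

Besides the shell and the picture viewer there is one more tool, called after "Call:" as a command line: name --argument value ..., lists and objects as JSON in quotes. arm_command: Moves the arm, as the interface text tells. Shifts and turns lie within -1 to 1; 1 stands for 0.4 m of shift or 1.5 rad of turn. Its arguments: {"type":"object","properties":{"increments":{"type":"array"},"fingers":{"type":"number"},"squeeze":{"type":"number"}},"required":["increments"]}

```bash
mkdir -p pics; cat > h.py <<'E'
import numpy as np, cv2
from cell import r, camera, order
def grab(n):
    c=camera(n); np.savez(f'{n}.npz',**c); return c
def pts(c):
    z=c['z_map'];K=c['mtx'];v,u=np.indices(z.shape)
    P=np.stack([(u-K[0,2])/K[0,0]*z,-(v-K[1,2])/K[1,1]*z,-z],-1)
    T=c['cam_to_world'];return P@T[:3,:3].T+T[:3,3]
E
python3 - <<'E'
from h import *
for n in ('scene','top'):
    c=grab(n); cv2.imwrite(f'pics/{n}1.png',c['frame'][:,:,::-1]); print(n,c['mtx'].tolist(),c['cam_to_world'].round(3).tolist(),(c['z_map']>0).mean())
o=r.get_obs();print(o)
E
```

```text
scene [[452.5029552194753, 0.0, 249.1237731974756], [0.0, 452.5029552194753, 192.32847400727374], [0.0, 0.0, 1.0]] [[0.835, 0.346, -0.428, 0.107], [-0.551, 0.505, -0.665, -0.526], [-0.014, 0.79, 0.612, 0.611], [0.0, 0.0, 0.0, 1.0]] 0.9951629638671875
top [[387.4276075007227, 0.0, 257.90178061932227], [0.0, 387.4276075007227, 187.0787964238865], [0.0, 0.0, 1.0]] [[-0.009, 0.991, -0.131, 0.336], [-1.0, -0.007, 0.018, 0.059], [0.017, 0.131, 0.991, 0.945], [0.0, 0.0, 0.0, 1.0]] 0.9962005615234375
{'time_s': 0.1, 'joint_pos': array([-1.31769942,  0.6001067 , -0.00251908,  1.60008038,  0.00177417,
        0.94289695, -0.07981113]), 'dq': array([ 5.09747017e-05, -5.01567424e-04,  2.46372779e-04, -1.81477487e-03,
        1.15061639e-03, -1.86962610e-03,  7.89312608e-04]), 'joint_torque': array([ 4.78679096e-03, -7.77992535e+01,  1.56993404e+00, -2.58630878e+01,
        1.26640411e-02,  5.51347184e-03,  2.98205850e-05]), 'eef_pos': array([0.23467438, 0.68551967, 0.24144826]), 'orientation': array([[-9.46112096e-01,  3.23839118e-01, -3.57127963e-04],
       [ 3.23839289e-01,  9.46111000e-01, -1.44575457e-03],
       [-1.30309192e-04, -1.48349795e-03, -9.99998891e-01]]), 'force': array([-0.358817  ,  0.91219567, -0.93050347]), 'ft_torque': array([-0.03330657, -0.01932933, -0.03192673]), 'grasp_force': 0.0, 'width': 1.0011797910820246}
```

View pics/scene1.png

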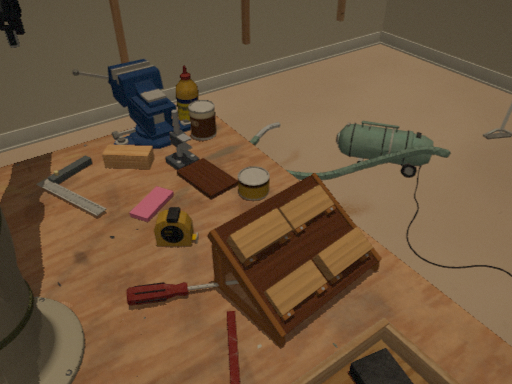

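View pics/top1.png

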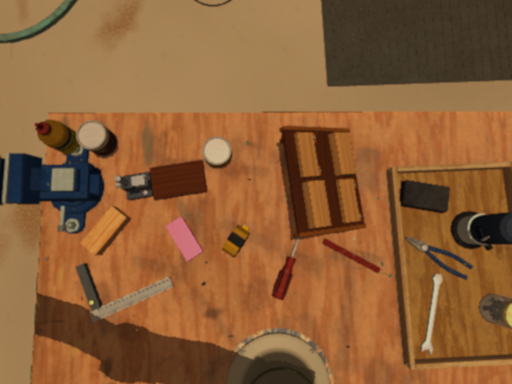

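The scene view shows the rack with four pale boards at about (260,237), (307,208), (300,288) and (345,252). The pad is at (207,177), the gauge at (180,152) and the tin at (253,183). The pink look-alike (152,204) and a pale block (128,157) are not in the rack, so I leave both alone. The top view shows the rack at (322,180), pad at (179,180), gauge at (135,184) and tin at (217,152).

```bash
cat > m.py <<'E'
from h import *
for n in ('scene','top'):
    c=dict(np.load(n+'.npz')); P=pts(c); hsv=cv2.cvtColor(c['frame'],cv2.COLOR_RGB2HSV)
    s=(slice(165,340),slice(200,390)) if n=='scene' else (slice(120,245),slice(275,370))
    m=np.zeros(hsv.shape[:2],np.uint8); m[s]=cv2.inRange(hsv,(10,60,135),(30,180,255))[s]
    m&=(P[...,2]>0.03).astype(np.uint8)*255
    m=cv2.morphologyEx(m,cv2.MORPH_OPEN,np.ones((3,3)))
    k,l,st,ce=cv2.connectedComponentsWithStats(m)
    for i in range(1,k):
        if st[i,4]<150: continue
        q=P[(cv2.erode((l==i).astype(np.uint8),np.ones((3,3)))>0)]
        cen=np.median(q,0); U,S,V=np.linalg.svd(q-q.mean(0),full_matrices=False)
        nn=V[2]*np.sign(V[2,2]); print(n,i,st[i].tolist(),'c',cen.round(4),'mean',q.mean(0).round(4),'n',nn.round(3),'long',V[0].round(3),'rms',(S[2]/len(q)**.5).round(4), 'tilt',np.degrees(np.arccos(nn[2])).round(1))
    # dark pad
    s=(slice(155,200),slice(172,245)) if n=='scene' else (slice(155,205),slice(145,212))
    m=np.zeros(hsv.shape[:2],np.uint8); m[s]=cv2.inRange(hsv,(0,60,20),(20,255,115))[s]
    m=cv2.morphologyEx(m,cv2.MORPH_OPEN,np.ones((3,3)))
    ct=max(cv2.findContours(m,0,1)[0],key=cv2.contourArea); print('pad',cv2.contourArea(ct),cv2.minAreaRect(ct))
    mm=cv2.erode(cv2.drawContours(m*0,[ct],-1,1,-1),np.ones((3,3)))>0
    q=P[mm];print(' pad c',q.mean(0).round(4),np.median(q,0).round(4))
    q=P[cv2.drawContours(m*0,[ct],-1,1,-1)>0];b=cv2.minAreaRect((q[:,:2]*1000).astype(np.float32));print(b)
    big=cv2.resize(c['frame'][(slice(130,340),slice(160,400)) if n=='scene' else (slice(115,245),slice(105,375))],None,fx=3 if n=='scene' else 2.9,fy=2.8,interpolation=cv2.INTER_CUBIC)
    cv2.imwrite(f'pics/{n}2.png',big[:,:,::-1])
E
python3 m.py
```

```text
scene 1 [281, 186, 51, 41, 1001] c [ 0.5188 -0.0674  0.1123] mean [ 0.5185 -0.0695  0.1129] n [-0.049  0.744  0.666] long [-0.68  -0.514  0.524] rms 0.0105 tilt 48.2
scene 2 [232, 209, 58, 48, 1384] c [ 0.4072 -0.09    0.1214] mean [ 0.4064 -0.0933  0.1245] n [-0.089  0.767  0.636] long [-0.493 -0.589  0.641] rms 0.0109 tilt 50.5
scene 3 [320, 228, 50, 45, 1110] c [ 0.5335 -0.1593  0.0725] mean [ 0.5307 -0.1612  0.074 ] n [-0.087  0.854  0.512] long [-0.677 -0.428  0.598] rms 0.0104 tilt 59.2
scene 4 [268, 262, 53, 44, 1023] c [ 0.4205 -0.1645  0.0635] mean [ 0.4197 -0.1664  0.0664] n [-0.092  0.854  0.511] long [-0.548 -0.472  0.69 ] rms 0.0073 tilt 59.2
scene 5 [281, 279, 44, 34, 304] c [ 0.4203 -0.1844  0.0519] mean [ 0.419  -0.1891  0.0593] n [-0.108  0.875  0.473] long [-0.473 -0.464  0.749] rms 0.0013 tilt 61.8
pad 1399.5 ((209.79197692871094, 180.1263885498047), (66.3037338256836, 31.73677635192871), 32.15229415893555)
 pad c [0.476  0.2178 0.0157] [0.4775 0.2219 0.0114]
((344.44793701171875, -117.15850830078125), (935.5524291992188, 136.60386657714844), 68.21436309814453)
pad 1715.0 ((177.4392852783203, 179.85549926757812), (33.30052947998047, 55.34881591796875), 81.25383758544922)
 pad c [0.4775 0.2363 0.0141] [0.4771 0.2372 0.0124]
((451.5264892578125, 170.36929321289062), (294.31561279296875, 130.15406799316406), 67.71472930908203)
```

View pics/scene2.png

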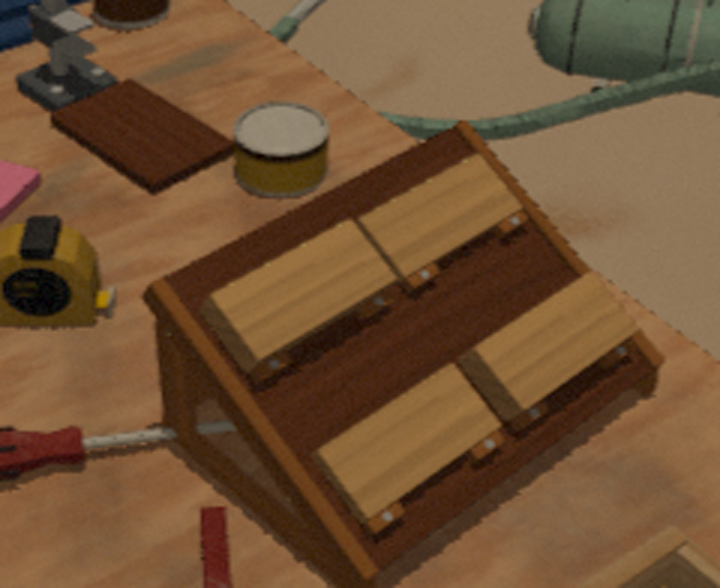

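Thick boards are upper-near, scene (260,237), and lower-far, (345,252). Thin boards are upper-far, (307,208), and lower-near, (300,288). I'll refine with the depth map after checking its quality.

```bash
python3 - <<'E'
from h import *
for n,rows in (('scene',[(237,range(225,300,5))]),('top',[(160,range(270,365,5)),(205,range(285,370,5)),(182,range(110,215,5))])):
    c=dict(np.load(n+'.npz')); P=pts(c)
    for v,us in rows:
        for u in us: print(n,u,v,P[v,u].round(3).tolist(),c['frame'][v,u].tolist(),cv2.cvtColor(c['frame'][v:v+1,u:u+1],cv2.COLOR_RGB2HSV)[0,0].tolist())
E
```

```text
scene 225 237 [0.361, -0.06, 0.112] [77, 44, 26] [11, 169, 77]
scene 230 237 [0.359, -0.079, 0.128] [85, 60, 31] [16, 162, 85]
scene 235 237 [0.365, -0.084, 0.129] [153, 112, 63] [16, 150, 153]
scene 240 237 [0.373, -0.086, 0.126] [147, 107, 60] [16, 151, 147]
scene 245 237 [0.381, -0.088, 0.123] [143, 106, 61] [16, 146, 143]
scene 250 237 [0.388, -0.09, 0.121] [147, 108, 60] [17, 151, 147]
scene 255 237 [0.395, -0.095, 0.121] [153, 112, 64] [16, 148, 153]
scene 260 237 [0.402, -0.098, 0.12] [136, 98, 53] [16, 156, 136]
scene 265 237 [0.411, -0.1, 0.116] [148, 111, 63] [17, 146, 148]
scene 270 237 [0.419, -0.101, 0.113] [145, 108, 62] [17, 146, 145]
scene 275 237 [0.427, -0.104, 0.111] [138, 101, 58] [16, 148, 138]
scene 280 237 [0.435, -0.107, 0.11] [88, 63, 36] [16, 151, 88]
scene 285 237 [0.451, -0.1, 0.095] [71, 63, 54] [16, 61, 71]
scene 290 237 [0.458, -0.104, 0.094] [90, 50, 18] [13, 204, 90]
scene 295 237 [0.473, -0.099, 0.083] [73, 40, 22] [11, 178, 73]
top 270 160 [0.527, 0.011, 0.001] [166, 103, 56] [13, 169, 166]
top 275 160 [0.528, -0.002, -0.002] [163, 101, 55] [13, 169
[... 2720 characters left out ...]
1, 0.013] [76, 31, 13] [9, 211, 76]
top 160 182 [0.472, 0.278, 0.013] [74, 31, 12] [9, 214, 74]
top 165 182 [0.472, 0.267, 0.012] [72, 30, 12] [9, 213, 72]
top 170 182 [0.472, 0.255, 0.012] [75, 32, 11] [10, 218, 75]
top 175 182 [0.472, 0.242, 0.014] [81, 33, 13] [9, 214, 81]
top 180 182 [0.472, 0.231, 0.01] [84, 35, 15] [9, 209, 84]
top 185 182 [0.472, 0.219, 0.008] [83, 34, 14] [9, 212, 83]
top 190 182 [0.472, 0.206, 0.013] [80, 34, 14] [9, 210, 80]
top 195 182 [0.472, 0.194, 0.01] [77, 32, 10] [10, 222, 77]
top 200 182 [0.471, 0.182, 0.015] [78, 33, 12] [10, 216, 78]
top 205 182 [0.472, 0.17, 0.011] [81, 42, 19] [11, 195, 81]
top 210 182 [0.473, 0.159, 0.002] [186, 115, 61] [13, 171, 186]
```

View pics/top2.png

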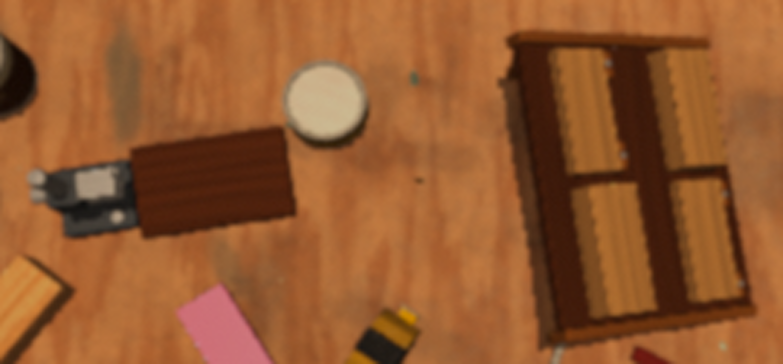

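The enlarged crops agree. In the top crop the two thick boards, with visible 24 mm side faces, are lower-left (610,245) and upper-right (690,105). The pad is at (213,182), the gauge head at (95,185) and the tin at (325,100). Next I measure the boards, the pad frame and the gauge finger heights.

```bash
cat > m2.py <<'E'
from h import *
D={n:dict(np.load(n+'.npz')) for n in('scene','top')}
def ray(c,uv):
    K=c['mtx'];T=c['cam_to_world'];d=np.c_[(uv[:,0]-K[0,2])/K[0,0],-(uv[:,1]-K[1,2])/K[1,1],-np.ones(len(uv))]
    return T[:3,3],d@T[:3,:3].T
def onplane(c,uv,n,p):
    o,d=ray(c,np.asarray(uv,float)); return o+d*(((p-o)@n)/(d@n))[:,None]
def plane(q):
    for _ in range(6):
        m=np.median(q,0) if _==0 else q.mean(0); 
        A=np.c_[q[:,:2],np.ones(len(q))]; k=np.linalg.lstsq(A,q[:,2],rcond=None)[0]; e=q[:,2]-A@k; q=q[abs(e)<max(2.5*np.median(abs(e)),.003)]
    n=np.r_[-k[:2],1];n/=np.linalg.norm(n);return n,q.mean(0)
if __name__=='__main__':
    # pad: rect on plane z=.012
    for n,s in(('scene',(slice(155,200),slice(172,245))),('top',(slice(155,205),slice(145,212)))):
        c=D[n];hsv=cv2.cvtColor(c['frame'],cv2.COLOR_RGB2HSV);m=np.zeros(hsv.shape[:2],np.uint8)
        m[s]=cv2.inRange(hsv,(5,180,40),(14,255,100) if n=='top' else (14,255,110))[s]
        m=cv2.morphologyEx(cv2.morphologyEx(m,2,np.ones((3,3))),3,np.ones((3,3)))
        ct=max(cv2.findContours(m,0,1)[0],key=cv2.contourArea)
        w=onplane(c,ct[:,0],np.array([0,0,1.]),np.array([0,0,.012])); print('pad',n,cv2.minAreaRect((w[:,:2]*1000).astype(np.float32)), 'z',np.median(pts(c)[cv2.erode(m,np.ones((3,3)))>0][:,2]))
    c=D['top'];P=pts(c);hsv=cv2.cvtColor(c['frame'],cv2.COLOR_RGB2HSV)
    dk=np.zeros(hsv.shape[:2],np.uint8);s=(slice(125,238),slice(280,366));dk[s]=cv2.inRange(hsv,(5,205,40),(12,255,72))[s]
    dk=cv2.erode(dk,np.ones((3,3)));q=P[dk>0];q=q[(q[:,2]>.03)]
    n,p=plane(q);print('deck n',n.round(4),p.round(4),'tilt',np.degrees(np.arccos(n[2])),len(q))
    # rack frame: x up slope horizontally = -n_xy
    u=-n[:2]/np.linalg.norm(n[:2]);print('rack yaw',np.degrees(np.arctan2(u[1],u[0])))
    np.savez('deck.npz',n=n,p=p)
    for nm in('top','scene'):
        c=D[nm];P=pts(c);hsv=cv2.cvtColor(c['frame'],cv2.COLOR_RGB2HSV)
        m=np.zeros(hsv.shape[:2],np.uint8)
        if nm=='top': m[s]=cv2.inRange(hsv,(13,170,142),(17,195,255))[s]
        else: m[170:335,205:385]=cv2.inRange(hsv,(14,120,122),(19,165,255))[170:335,205:385]
        h=(P-p)@n
        m[(h<.004)|(h>.035)]=0
        m=cv2.morphologyEx(cv2.morphologyEx(m,3,np.ones((3,3))),2,np.ones((3,3)))
        k,l,st,ce=cv2.connectedComponentsWithStats(m)
        for i in range(1,k):
            if st[i,4]<200:continue
            a=cv2.erode((l==i).astype(np.uint8),np.ones((3,3)))>0
            hh=np.median(h[a]); th=.024 if hh>.018 else .012
            ct=max(cv2.findContours((l==i).astype(np.uint8),0,1)[0],key=cv2.contourArea)
            pt=p+n*th; w=onplane(c,ct[:,0],n,pt)
            up=np.array([u[0]*n[2],u[1]*n[2],np.linalg.norm(n[:2])]);al=np.cross(n,up)
            uv=np.c_[(w-pt)@up,(w-pt)@al]*1000; R=cv2.minAreaRect(uv.astype(np.float32))
            cw=pt+up*R[0][0]/1000+al*R[0][1]/1000
            print(nm,ce[i].round(),'h',(hh*1000).round(1),'rect',np.round(R[1],1),round(R[2],1),'topcentre',cw.round(4))
    # gauge
    for nm,s in(('top',(slice(165,202),slice(112,156))),('scene',(slice(128,172),slice(162,205)))):
        c=D[nm];P=pts(c)[s].reshape(-1,3);q=P[(P[:,2]>.04)&(P[:,2]<.13)&(abs(P[:,0]-.47)<.04)&(P[:,1]>.28)&(P[:,1]<.36)]
        f=q[q[:,1]<.325];print(nm,'gauge',len(f));print(np.histogram(f[:,2],bins=np.arange(.04,.13,.004)))
    cv2.imwrite('pics/g.png',cv2.resize(D['scene']['frame'][120:200,150:250],None,fx=6,fy=6,interpolation=2)[:,:,::-1])
E
python3 m2.py
```

```text
pad scene ((493.28424072265625, 207.12570190429688), (43.076499938964844, 60.587425231933594), 1.809267282485962) z 0.011554712131673084
pad top ((477.95904541015625, 235.49664306640625), (80.7328109741211, 129.94700622558594), 8.620163917541504) z 0.012377720328019315
deck n [ 0.0644 -0.4968  0.8655] [ 0.466  -0.0778  0.0944] tilt 30.062708576794638 1526
rack yaw 97.38262911534837
top [307. 154.] h 12.0 rect [44.2 95.7] 0.0 topcentre [ 0.5184 -0.0663  0.1109]
top [344. 153.] h 24.2 rect [95.4 44.3] 89.9 topcentre [ 0.5292 -0.1582  0.0712]
top [319. 203.] h 24.2 rect [43.9 96.9] 0.3 topcentre [ 0.4087 -0.0861  0.1216]
top [349. 200.] h 12.3 rect [95.3 44.1] 89.9 topcentre [ 0.4204 -0.1663  0.0608]
scene [281. 221.] h 24.1 rect [201.7  44.4] 89.1 topcentre [ 0.4621 -0.0837  0.119 ]
scene [345. 251.] h 25.7 rect [99.9 44.9] 89.8 topcentre [ 0.5333 -0.1614  0.0691]
scene [296. 287.] h 13.7 rect [43.4 99. ] 0.0 topcentre [ 0.4237 -0.1691  0.0589]
scene [370. 319.] h 7.8 rect [77.9 20. ] 84.9 topcentre [ 0.509  -0.2531  0.0044]
top gauge 157
(array([ 0,  0,  3, 22, 17,  1,  0,  0,  2, 69, 42,  1,  0,  0,  0,  0,  0,
        0,  0,  0,  0,  0]), array([0.04 , 0.044, 0.048, 0.052, 0.056, 0.06 , 0.064, 0.068, 0.072,
       0.076, 0.08 , 0.084, 0.088, 0.092, 0.096, 0.1  , 0.104, 0.108,
       0.112, 0.116, 0.12 , 0.124, 0.128]))
scene gauge 211
(array([ 0,  0,  7, 62, 27,  8,  7,  6, 11, 79,  4,  0,  0,  0,  0,  0,  0,
        0,  0,  0,  0,  0]), array([0.04 , 0.044, 0.048, 0.052, 0.056, 0.06 , 0.064, 0.068, 0.072,
       0.076, 0.08 , 0.084, 0.088, 0.092, 0.096, 0.1  , 0.104, 0.108,
       0.112, 0.116, 0.12 , 0.124, 0.128]))
```

View pics/g.png

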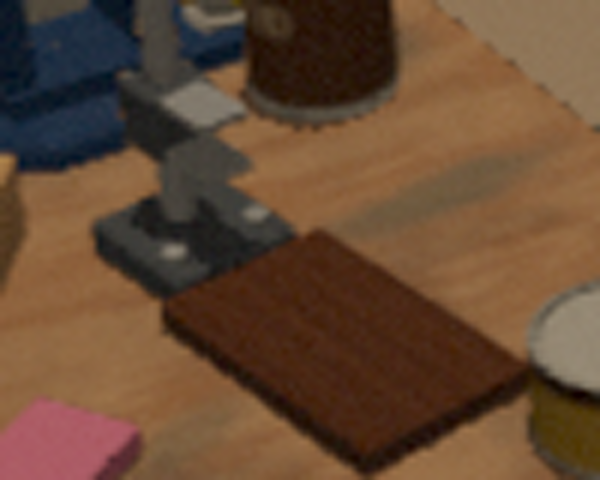

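The gauge finger tops are at z≈0.0555 and 0.0795, so the gap's middle is about 0.065, or 53 mm above the pad. The nearest pile is 48 mm, which means the two thick boards. The pad centre is (0.478,0.2355) with a yaw of +8.6°.

```bash
cat > plan.py <<'E'
from h import *
from scipy.spatial.transform import Rotation as Ro
d=np.load('deck.npz');n=d['n']
u=-n[:2]/np.linalg.norm(n[:2]);up=np.r_[u*n[2],np.linalg.norm(n[:2])]
def RM(y,z): x=np.cross(y,z);return np.c_[x,y,z]
RACK=RM(-up,-n)
def down(deg): a=np.radians(deg);return RM(np.array([np.cos(a),np.sin(a),0]),np.array([0,0,-1.]))
def plan(p,R,pos=None,R0=None):
    o=r.get_obs();p0=o['eef_pos'] if pos is None else pos;R0=o['orientation'] if R0 is None else R0
    s=R0.T@(p-p0);w=Ro.from_matrix(R0.T@R).as_rotvec()
    print('slide',(s/.4).round(3).tolist(),'rot',(w/1.5).round(3).tolist(),'rows',round(max(np.linalg.norm(s)/.0625,np.degrees(np.linalg.norm(w))/10.7),1),'t',o['time_s'],'w',round(o['width'],3),'g',o['grasp_force'])
T1=np.array([.4105,-.0875,.1205]);T2=np.array([.531,-.160,.070])
E
python3 - <<'E'
from plan import *
W=np.array([.46,.2,.33]);plan(W,down(8.6))
plan(T1+n*.07,RACK,W,down(8.6))
plan(T1+n*.07,RACK)
E
```

```text
slide [-0.926, -0.966, -0.22] rot [-0.001, 0.001, 0.727] rows 8.7 t 0.1 w 1.001 g 0.0
slide [-0.78, -0.232, 0.372] rot [0.272, 0.278, 1.035] rows 8.9 t 0.1 w 1.001 g 0.0
slide [-1.081, -1.764, 0.154] rot [0.109, 0.467, 1.734] rows 14.5 t 0.1 w 1.001 g 0.0
```

Call:
arm_command --increments '[{"slide":[-0.2,-0.2,-0.22],"rot":[0,0,0.12]},{"slide":[-0.926,-0.966,-0.22],"rot":[0,0,0.727]},{"slide":[-0.926,-0.966,-0.22],"rot":[0,0,0.727]},{"slide":[-0.926,-0.966,-0.22],"rot":[0,0,0.727]},{"slide":[-0.926,-0.966,-0.22],"rot":[0,0,0.727]},{"slide":[-0.926,-0.966,-0.22],"rot":[0,0,0.727]},{"slide":[-0.926,-0.966,-0.22],"rot":[0,0,0.727]},{"slide":[-0.926,-0.966,-0.22],"rot":[0,0,0.727]},{"slide":[-0.926,-0.966,-0.22],"rot":[0,0,0.727]},{"slide":[-0.926,-0.966,-0.22],"rot":[0,0,0.727]},{"slide":[-0.926,-0.966,-0.22],"rot":[0,0,0.727]}]' --fingers 0.2 --squeeze 40

```text
time_s: 1.48
eef_pos: [0.4598, 0.2008, 0.3301]
orientation: [[-0.15, 0.989, -0.0], [0.989, 0.15, 0.0], [0.0, -0.0, -1.0]]
force: [0.0, 0.4, 0.1]
width: 0.803
grasp_force: 0.0
```

```bash
python3 - <<'E'
from plan import *
print(r.get_obs()['eef_pos'],r.get_obs()['joint_pos'].round(2))
plan(T1+n*.07,RACK)
E
```

```text
[0.45980295 0.20080774 0.33011728] [-0.84  0.24  0.4   2.01 -0.12  0.92 -0.23]
slide [-0.782, -0.232, 0.372] rot [0.272, 0.278, 1.035] rows 8.9 t 1.475 w 0.803 g 0.0
```

Call:
arm_command --increments '[{"slide":[-0.782,-0.232,0.372],"rot":[0.272,0.278,1.035]},{"slide":[-0.782,-0.232,0.372],"rot":[0.272,0.278,1.035]},{"slide":[-0.782,-0.232,0.372],"rot":[0.272,0.278,1.035]},{"slide":[-0.782,-0.232,0.372],"rot":[0.272,0.278,1.035]},{"slide":[-0.782,-0.232,0.372],"rot":[0.272,0.278,1.035]},{"slide":[-0.782,-0.232,0.372],"rot":[0.272,0.278,1.035]},{"slide":[-0.782,-0.232,0.372],"rot":[0.272,0.278,1.035]},{"slide":[-0.782,-0.232,0.372],"rot":[0.272,0.278,1.035]},{"slide":[-0.782,-0.232,0.372],"rot":[0.272,0.278,1.035]},{"slide":[-0.782,-0.232,0.372],"rot":[0.272,0.278,1.035]},{"slide":[-0.782,-0.232,0.372],"rot":[0.272,0.278,1.035]},{"slide":[-0.782,-0.232,0.372],"rot":[0.272,0.278,1.035]}]'

```text
out of range: a turn must lie within [-1, 1]
```

```bash
python3 - <<'E'
from plan import *
print(r.get_obs()['joint_pos'].round(2))
plan(T1+n*.07,RACK)
c=grab('wrist');cv2.imwrite('pics/w1.png',c['frame'][:,:,::-1])
P=pts(c);h=(P-d['p'])@n
m=((h>.018)&(h<.03)&(abs((P-T1)@up)<.05)&(c['z_map']>0)).astype(np.uint8)
k,l,st,ce=cv2.connectedComponentsWithStats(m)
al=np.cross(n,up)
for i in range(1,k):
    if st[i,4]<1000: continue
    q=P[l==i];a=(q-T1)@up*1e3;b=(q-T1)@al*1e3;print(st[i],np.percentile(a,[1,50,99]).round(1),np.percentile(b,[1,50,99]).round(1),np.median(h[l==i]))
E
```

```text
[-0.84  0.24  0.4   2.01 -0.12  0.92 -0.23]
slide [-0.782, -0.232, 0.372] rot [0.272, 0.278, 1.035] rows 8.9 t 1.475 w 0.803 g 0.0
```

View pics/w1.png

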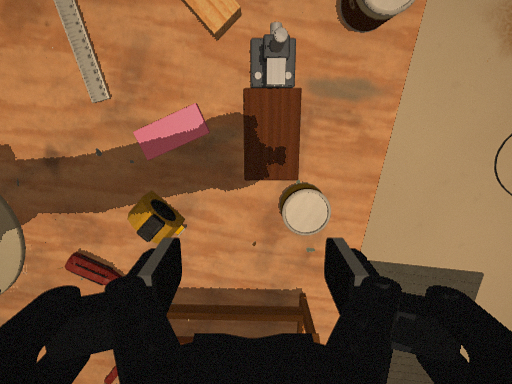

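The call was refused because a turn was over 1. The wrist view is from above the pad: pad at (272,135), gauge (273,60), tin (305,210). I'll scale the turn down and finish it in the next call.

Call:
arm_command --increments '[{"slide":[-0.75,-0.22,0.33],"rot":[0.26,0.27,0.98]},{"slide":[-0.75,-0.22,0.33],"rot":[0.26,0.27,0.98]},{"slide":[-0.75,-0.22,0.33],"rot":[0.26,0.27,0.98]},{"slide":[-0.75,-0.22,0.33],"rot":[0.26,0.27,0.98]},{"slide":[-0.75,-0.22,0.33],"rot":[0.26,0.27,0.98]},{"slide":[-0.75,-0.22,0.33],"rot":[0.26,0.27,0.98]},{"slide":[-0.75,-0.22,0.33],"rot":[0.26,0.27,0.98]},{"slide":[-0.75,-0.22,0.33],"rot":[0.26,0.27,0.98]},{"slide":[-0.75,-0.22,0.33],"rot":[0.26,0.27,0.98]},{"slide":[-0.75,-0.22,0.33],"rot":[0.26,0.27,0.98]},{"slide":[-0.75,-0.22,0.33],"rot":[0.26,0.27,0.98]}]'

```text
time_s: 2.9
eef_pos: [0.4183, -0.1087, 0.1984]
orientation: [[0.977, 0.197, -0.081], [0.211, -0.85, 0.482], [0.026, -0.489, -0.872]]
force: [-0.9, 0.9, -0.3]
width: 0.802
grasp_force: 0.0
```

```bash
cat > look.py <<'E'
from plan import *
def look(T,name,hl,hh):
    c=grab('wrist');cv2.imwrite(f'pics/{name}.png',c['frame'][:,:,::-1])
    P=pts(c);h=(P-d['p'])@n;al=np.cross(n,up)
    m=((h>hl)&(h<hh)&(abs((P-T)@up)<.045)&(abs((P-T)@al)<.075)&(c['z_map']>0)).astype(np.uint8)
    m=cv2.morphologyEx(m,2,np.ones((5,5)))
    k,l,st,ce=cv2.connectedComponentsWithStats(m)
    for i in range(1,k):
        if st[i,4]<1000: continue
        q=P[l==i];a=(q-T)@up*1e3;b=(q-T)@al*1e3;print(st[i],np.percentile(a,[1,50,99]).round(1),np.percentile(b,[1,50,99]).round(1),np.median(h[l==i]))
E
python3 - <<'E'
from look import *
print(r.get_obs()['joint_pos'].round(2))
plan(T1+n*.07,RACK)
look(T1,'w2',.018,.03)
E
```

```text
[-0.01  0.55  0.64  2.18 -0.79  1.08 -0.15]
slide [-0.016, 0.048, 0.022] rot [0.009, 0.013, 0.057] rows 0.5 t 2.9 w 0.802 g 0.0
[ 244  141   78  137 8434] [-22.7  -0.6  21.2] [-50.7  -6.5  47.3] 0.025593444571000434
```

View pics/w2.png

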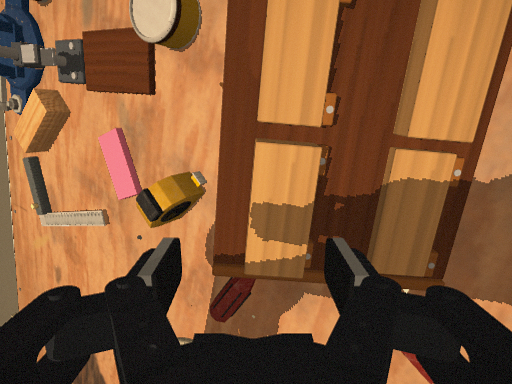

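The wrist view shows thick_1 (upper-near bay) at (283,208), within 2 mm of the estimate. Descending.

```bash
cat >> plan.py <<'E'
T1=T1-np.cross(n,up)*.0015-up*.0007
E
python3 - <<'E'
from plan import *
plan(T1+n*.02,RACK);plan(T1-n*.006,RACK);plan(T1-n*.012,RACK)
E
```

```text
slide [-0.01, 0.049, 0.147] rot [0.009, 0.012, 0.057] rows 1.0 t 2.95 w 0.803 g 0.0
slide [-0.009, 0.048, 0.212] rot [0.009, 0.012, 0.057] rows 1.4 t 2.95 w 0.803 g 0.0
slide [-0.009, 0.048, 0.227] rot [0.009, 0.012, 0.057] rows 1.5 t 2.95 w 0.803 g 0.0
```

Call:
arm_command --increments '[{"slide":[-0.01,0.049,0.03],"rot":[0.009,0.012,0.057]},{"slide":[-0.01,0.049,0.08],"rot":[0.009,0.012,0.057]},{"slide":[-0.01,0.049,0.147],"rot":[0.009,0.012,0.057]},{"slide":[-0.009,0.048,0.18],"rot":[0.009,0.012,0.057]},{"slide":[-0.009,0.048,0.205],"rot":[0.009,0.012,0.057]},{"slide":[-0.009,0.048,0.222],"rot":[0.009,0.012,0.057]},{"slide":[-0.009,0.048,0.222],"rot":[0.009,0.012,0.057]}]'

```text
time_s: 3.82
eef_pos: [0.4112, -0.0836, 0.1114]
orientation: [[0.992, 0.108, -0.064], [0.126, -0.858, 0.498], [-0.001, -0.502, -0.865]]
force: [1.1, 0.3, 0.1]
width: 0.799
grasp_force: 0.0
```

```bash
python3 - <<'E'
from plan import *
plan(T1-n*.010,RACK); print(r.get_obs()['force'])
E
```

```text
slide [0.001, -0.001, 0.001] rot [-0.001, -0.0, -0.002] rows 0.0 t 3.825 w 0.799 g 0.0
[1.07573186 0.2736263  0.10208758]
```

Call:
arm_command --increments '[{"slide":[0,0,0],"rot":[0,0,0]},{"slide":[0,0,0],"rot":[0,0,0]},{"slide":[0,0,0],"rot":[0,0,0]},{"slide":[0,0,0],"rot":[0,0,0]},{"slide":[0,0,0],"rot":[0,0,0]},{"slide":[0,0,0],"rot":[0,0,0]}]' --fingers 1 --squeeze 40

```text
time_s: 4.58
eef_pos: [0.4114, -0.084, 0.1119]
orientation: [[0.992, 0.108, -0.063], [0.125, -0.858, 0.497], [-0.001, -0.501, -0.865]]
force: [-1.5, -1.4, 5.8]
width: 0.518
grasp_force: 41.2
```

Call:
arm_command --increments '[{"slide":[0,0,-0.02],"rot":[0,0,0]},{"slide":[0,0,-0.07],"rot":[0,0,0]},{"slide":[0,0,-0.15],"rot":[0,0,0]},{"slide":[0,0,-0.25],"rot":[0,0,0]},{"slide":[0,0,-0.3],"rot":[0,0,0]},{"slide":[0,0,-0.3],"rot":[0,0,0]}]'

```text
time_s: 5.32
eef_pos: [0.4193, -0.1438, 0.2158]
orientation: [[0.992, 0.109, -0.062], [0.125, -0.859, 0.497], [0.001, -0.501, -0.866]]
force: [-0.4, 1.0, -0.9]
width: 0.519
grasp_force: 41.0
```

```bash
cat >> plan.py <<'E'
PAD=np.array([.478,.2355,0]);PR=down(8.6)
E
python3 - <<'E'
from plan import *
plan(PAD+[0,0,.17],PR);A=down(-80)
plan(PAD+[0,0,.2],PR);
E
```

```text
slide [0.264, -0.741, 0.561] rot [-0.271, -0.279, -1.037] rows 8.9 t 5.325 w 0.519 g 41.00451350212097
slide [0.264, -0.779, 0.496] rot [-0.271, -0.279, -1.037] rows 8.9 t 5.325 w 0.519 g 41.00451350212097
```

Call:
arm_command --increments '[{"slide":[0.25,-0.74,0.47],"rot":[-0.26,-0.265,-0.99]},{"slide":[0.25,-0.74,0.47],"rot":[-0.26,-0.265,-0.99]},{"slide":[0.25,-0.74,0.47],"rot":[-0.26,-0.265,-0.99]},{"slide":[0.25,-0.74,0.47],"rot":[-0.26,-0.265,-0.99]},{"slide":[0.25,-0.74,0.47],"rot":[-0.26,-0.265,-0.99]},{"slide":[0.25,-0.74,0.47],"rot":[-0.26,-0.265,-0.99]},{"slide":[0.25,-0.74,0.47],"rot":[-0.26,-0.265,-0.99]},{"slide":[0.25,-0.74,0.47],"rot":[-0.26,-0.265,-0.99]},{"slide":[0.25,-0.74,0.47],"rot":[-0.26,-0.265,-0.99]},{"slide":[0.25,-0.74,0.47],"rot":[-0.26,-0.265,-0.99]},{"slide":[0.25,-0.74,0.47],"rot":[-0.26,-0.265,-0.99]}]'

```text
time_s: 6.7
eef_pos: [0.4735, 0.2168, 0.2002]
orientation: [[-0.078, 0.997, -0.022], [0.997, 0.078, 0.017], [0.019, -0.021, -1.0]]
force: [0.8, -0.3, -0.5]
width: 0.518
grasp_force: 41.1
```

```bash
python3 - <<'E'
from plan import *
plan(PAD+[0,0,.06],PR)
plan(PAD+[0,0,.027],PR)
c=grab('wrist')
# pad in wrist view: same rectangle measure
P=pts(c);hsv=cv2.cvtColor(c['frame'],cv2.COLOR_RGB2HSV)
m=((abs(P[...,2]-.012)<.006)&(c['z_map']>0)).astype(np.uint8)*255
m&=cv2.inRange(hsv,(3,130,20),(14,255,130));m=cv2.morphologyEx(m,2,np.ones((5,5)))
l=max(cv2.findContours(m,0,1)[0],key=cv2.contourArea);print(cv2.boundingRect(l),cv2.minAreaRect((P[l[:,0,1],l[:,0,0]][:,:2]*1e3).astype(np.float32)))
cv2.imwrite('pics/w3.png',c['frame'][:,:,::-1])
E
```

```text
slide [0.039, 0.022, 0.351] rot [-0.014, -0.013, -0.048] rows 2.3 t 6.7 w 0.518 g 41.06420159339905
slide [0.037, 0.024, 0.433] rot [-0.014, -0.013, -0.048] rows 2.8 t 6.7 w 0.518 g 41.06420159339905
(222, 95, 82, 56) ((476.5259704589844, 271.86651611328125), (80.04691314697266, 54.865882873535156), 8.255499839782715)
```

View pics/w3.png

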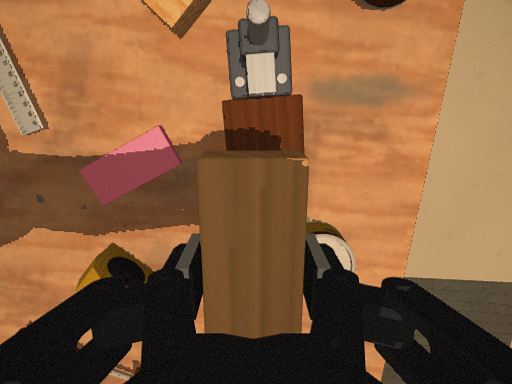

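The board is held squarely: wrist view board (253,245), visible pad end (263,123). The wrist view puts the pad centre at about (0.482,0.2346) and the top view at (0.478,0.2355), so I use (0.4795,0.2355).

```bash
echo "PAD=np.array([.4795,.2355,0])" >> plan.py; python3 - <<'E'
from plan import *
for z in(.06,.0275):plan(PAD+[0,0,z],PR)
E
```

```text
slide [0.039, 0.025, 0.351] rot [-0.013, -0.013, -0.048] rows 2.3 t 6.75 w 0.518 g 41.063767075538635
slide [0.038, 0.027, 0.432] rot [-0.013, -0.013, -0.048] rows 2.8 t 6.75 w 0.518 g 41.063767075538635
```

Call:
arm_command --increments '[{"slide":[0.039,0.025,0.1],"rot":[-0.013,-0.013,-0.048]},{"slide":[0.039,0.025,0.22],"rot":[-0.013,-0.013,-0.048]},{"slide":[0.039,0.025,0.32],"rot":[-0.013,-0.013,-0.048]},{"slide":[0.038,0.026,0.38],"rot":[-0.013,-0.013,-0.048]},{"slide":[0.038,0.026,0.41],"rot":[-0.013,-0.013,-0.048]},{"slide":[0.038,0.027,0.425],"rot":[-0.013,-0.013,-0.048]},{"slide":[0.038,0.027,0.43],"rot":[-0.013,-0.013,-0.048]},{"slide":[0.038,0.027,0.43],"rot":[-0.013,-0.013,-0.048]}]'

```text
time_s: 7.75
eef_pos: [0.4804, 0.2361, 0.0296]
orientation: [[-0.151, 0.988, 0.002], [0.988, 0.151, 0.001], [0.001, 0.002, -1.0]]
force: [0.4, -0.3, -1.1]
width: 0.516
grasp_force: 41.1
```

Call:
arm_command --increments '[{"slide":[0,0,0.004],"rot":[0,0,0]},{"slide":[0,0,0.004],"rot":[0,0,0]}]'

```text
time_s: 8.0
eef_pos: [0.4801, 0.2361, 0.0277]
orientation: [[-0.151, 0.988, 0.001], [0.988, 0.151, 0.001], [0.001, 0.001, -1.0]]
force: [-0.2, 0.1, -0.0]
width: 0.518
grasp_force: 41.1
```

Call:
arm_command --increments '[{"slide":[0,0,0.004],"rot":[0,0,0]},{"slide":[0,0,0.004],"rot":[0,0,0]}]'

```text
time_s: 8.25
eef_pos: [0.4801, 0.236, 0.026]
orientation: [[-0.151, 0.988, 0.001], [0.988, 0.151, 0.001], [0.001, 0.001, -1.0]]
force: [-0.0, 0.3, 1.0]
width: 0.521
grasp_force: 41.4
```

Call:
arm_command --increments '[{"slide":[0,0,0.003],"rot":[0,0,0]},{"slide":[0,0,0.003],"rot":[0,0,0]}]'

```text
time_s: 8.5
eef_pos: [0.4802, 0.236, 0.0259]
orientation: [[-0.151, 0.989, 0.001], [0.989, 0.151, 0.002], [0.001, 0.002, -1.0]]
force: [-3.1, -0.3, 20.3]
width: 0.521
grasp_force: 43.5
```

Contact at 20 N. Releasing and retreating.

Call:
arm_command --increments '[{"slide":[0,0,-0.003],"rot":[0,0,0]},{"slide":[0,0,-0.003],"rot":[0,0,0]},{"slide":[0,0,-0.003],"rot":[0,0,0]},{"slide":[0,0,-0.003],"rot":[0,0,0]},{"slide":[0,0,-0.04],"rot":[0,0,0]},{"slide":[0,0,-0.15],"rot":[0,0,0]},{"slide":[0,0,-0.3],"rot":[0,0,0]},{"slide":[0,0,-0.45],"rot":[0,0,0]},{"slide":[0,0,-0.5],"rot":[0,0,0]},{"slide":[0,0,-0.5],"rot":[0,0,0]}]' --fingers 0.2

```text
time_s: 9.75
eef_pos: [0.4803, 0.2362, 0.227]
orientation: [[-0.152, 0.988, 0.004], [0.988, 0.152, 0.003], [0.003, 0.004, -1.0]]
force: [0.5, -0.2, 0.4]
width: 0.799
grasp_force: 0.0
```

```bash
cat > chk.py <<'E'
from plan import *
import sys
def chk(zt):
    for nm in ('wrist','top'):
        c=grab(nm);P=pts(c)
        m=((abs(P[...,2]-zt)<.007)&(np.hypot(P[...,0]-PAD[0],P[...,1]-PAD[1])<.062)&(c['z_map']>0)).astype(np.uint8)
        m=cv2.morphologyEx(m,2,np.ones((3,3)));q=P[m>0]
        if len(q)<50: print(nm,'none');continue
        k,l,st,_=cv2.connectedComponentsWithStats(m);i=1+np.argmax(st[1:,4]);q=P[l==i]
        R=cv2.minAreaRect((q[:,:2]*1e3).astype(np.float32));v=np.array(R[0])/1e3-PAD[:2]
        print(nm,len(q),np.round(R[0],1),np.round(R[1],1),round(R[2],1),'off pad xy mm',(PR[:2,:2].T@v*1e3)[::-1].round(1),'z',np.median(q[:,2]).round(4))
E
python3 - <<'E'
from chk import *
chk(.036)
plan(T2+n*.09,RACK)
E
```

```text
wrist 3940 [480.7 235.2] [45.  99.5] 8.8 off pad xy mm [ 1.2 -0.5] z 0.0368
top 682 [477.5 230.6] [45.2 87.5] 8.7 off pad xy mm [-2.7 -4.5] z 0.0362
slide [-1.111, -0.025, 0.191] rot [0.272, 0.278, 1.036] rows 8.9 t 9.85 w 0.804 g 0.0
```

Board 1 is placed, within 1.2 mm of the pad centre and square in the wrist view. Next is thick_2.

Call:
arm_command --increments '[{"slide":[-0.98,-0.02,0.05],"rot":[0.26,0.265,0.99]},{"slide":[-0.98,-0.02,0.05],"rot":[0.26,0.265,0.99]},{"slide":[-0.98,-0.02,0.05],"rot":[0.26,0.265,0.99]},{"slide":[-0.98,-0.02,0.05],"rot":[0.26,0.265,0.99]},{"slide":[-0.98,-0.02,0.05],"rot":[0.26,0.265,0.99]},{"slide":[-0.98,-0.02,0.05],"rot":[0.26,0.265,0.99]},{"slide":[-0.98,-0.02,0.05],"rot":[0.26,0.265,0.99]},{"slide":[-0.98,-0.02,0.05],"rot":[0.26,0.265,0.99]},{"slide":[-0.98,-0.02,0.05],"rot":[0.26,0.265,0.99]},{"slide":[-0.98,-0.02,0.05],"rot":[0.26,0.265,0.99]},{"slide":[-0.98,-0.02,0.05],"rot":[0.26,0.265,0.99]}]'

```text
time_s: 11.22
eef_pos: [0.5311, -0.1526, 0.2038]
orientation: [[0.98, 0.182, -0.082], [0.199, -0.856, 0.478], [0.017, -0.485, -0.875]]
force: [-0.2, -0.7, -0.0]
width: 0.802
grasp_force: 0.0
```

```bash
python3 - <<'E'
from look import *
print(r.get_obs()['eef_pos'])
look(T2,'w4',.018,.03)
plan(T2+n*.07,RACK)
plan(T2-n*.010,RACK)
E
```

```text
[ 0.53111421 -0.15255611  0.20380327]
[ 306  134   72  118 6190] [-21.7   1.7  22.4] [-51.5  -9.9  42.7] 0.025746279041025
slide [-0.014, 0.182, 0.109] rot [0.012, 0.013, 0.047] rows 1.4 t 11.275 w 0.799 g 0.0
slide [-0.01, 0.178, 0.309] rot [0.012, 0.013, 0.047] rows 2.3 t 11.275 w 0.799 g 0.0
```

Call:
arm_command --increments '[{"slide":[-0.012,0.182,0.03],"rot":[0.012,0.013,0.047]},{"slide":[-0.012,0.182,0.08],"rot":[0.012,0.013,0.047]},{"slide":[-0.011,0.181,0.12],"rot":[0.012,0.013,0.047]},{"slide":[-0.01,0.18,0.18],"rot":[0.012,0.013,0.047]},{"slide":[-0.009,0.178,0.24],"rot":[0.012,0.013,0.047]},{"slide":[-0.008,0.178,0.28],"rot":[0.012,0.013,0.047]},{"slide":[-0.008,0.178,0.305],"rot":[0.012,0.013,0.047]},{"slide":[-0.008,0.178,0.307],"rot":[0.012,0.013,0.047]}]'

```text
time_s: 12.28
eef_pos: [0.5312, -0.1552, 0.0625]
orientation: [[0.992, 0.11, -0.064], [0.127, -0.858, 0.497], [-0.0, -0.501, -0.865]]
force: [-0.6, -0.6, -0.1]
width: 0.8
grasp_force: 0.0
```

Call:
arm_command --increments '[{"slide":[0,0,0],"rot":[0,0,0]},{"slide":[0,0,0],"rot":[0,0,0]},{"slide":[0,0,0],"rot":[0,0,0]},{"slide":[0,0,0],"rot":[0,0,0]},{"slide":[0,0,0],"rot":[0,0,0]},{"slide":[0,0,0],"rot":[0,0,0]}]' --fingers 1 --squeeze 40

```text
time_s: 13.02
eef_pos: [0.5315, -0.1566, 0.0632]
orientation: [[0.992, 0.11, -0.062], [0.126, -0.859, 0.496], [0.001, -0.5, -0.866]]
force: [0.1, -2.2, 6.1]
width: 0.515
grasp_force: 42.4
```

```bash
python3 - <<'E'
from plan import *
plan(T2-n*.010,RACK);o=r.get_obs();print(o['force'],((o['eef_pos']-d['p'])@n))
E
```

```text
slide [-0.002, -0.001, 0.006] rot [0.001, -0.001, -0.001] rows 0.0 t 13.025 w 0.515 g 42.396692633628845
[ 0.05531144 -2.18291314  6.13544818] 0.016341737538657947
```

Call:
arm_command --increments '[{"slide":[0,0,-0.02],"rot":[0,0,0]},{"slide":[0,0,-0.07],"rot":[0,0,0]},{"slide":[0,0,-0.15],"rot":[0,0,0]},{"slide":[0,0,-0.25],"rot":[0,0,0]},{"slide":[0,0,-0.36],"rot":[0,0,0]},{"slide":[0,0.0,-0.43],"rot":[0,0,0]},{"slide":[0,0,-0.43],"rot":[0,0,0]}]'

```text
time_s: 13.9
eef_pos: [0.5423, -0.2436, 0.2139]
orientation: [[0.992, 0.11, -0.06], [0.125, -0.86, 0.494], [0.003, -0.498, -0.867]]
force: [-0.0, 0.3, -1.0]
width: 0.517
grasp_force: 41.6
```

```bash
python3 - <<'E'
from plan import *
plan(PAD+[0,0,.21],PR);
E
```

```text
slide [-0.006, -1.043, 0.61] rot [-0.268, -0.278, -1.037] rows 8.9 t 13.9 w 0.517 g 41.60198092460632
```

Call:
arm_command --increments '[{"slide":[-0.006,-0.99,0.57],"rot":[-0.255,-0.265,-0.985]},{"slide":[-0.006,-0.99,0.57],"rot":[-0.255,-0.265,-0.985]},{"slide":[-0.006,-0.99,0.57],"rot":[-0.255,-0.265,-0.985]},{"slide":[-0.006,-0.99,0.57],"rot":[-0.255,-0.265,-0.985]},{"slide":[-0.006,-0.99,0.57],"rot":[-0.255,-0.265,-0.985]},{"slide":[-0.006,-0.99,0.57],"rot":[-0.255,-0.265,-0.985]},{"slide":[-0.006,-0.99,0.57],"rot":[-0.255,-0.265,-0.985]},{"slide":[-0.006,-0.99,0.57],"rot":[-0.255,-0.265,-0.985]},{"slide":[-0.006,-0.99,0.57],"rot":[-0.255,-0.265,-0.985]},{"slide":[-0.006,-0.99,0.57],"rot":[-0.255,-0.265,-0.985]},{"slide":[-0.006,-0.99,0.57],"rot":[-0.255,-0.265,-0.985]}]'

```text
time_s: 15.28
eef_pos: [0.4821, 0.2101, 0.2123]
orientation: [[-0.069, 0.997, -0.027], [0.997, 0.07, 0.02], [0.022, -0.025, -0.999]]
force: [0.4, 0.4, -0.6]
width: 0.521
grasp_force: 41.6
```

```bash
python3 - <<'E'
from plan import *
print(r.get_obs()['eef_pos'])
for z in(.08,.054):plan(PAD+[0,0,z],PR)
c=grab('wrist');P=pts(c);o=r.get_obs();L=(P-o['eef_pos'])@o['orientation']
m=((L[...,2]<.0)&(L[...,2]>-.022)&(abs(L[...,1])<.021)&(abs(L[...,0])<.07)&(c['z_map']>0))
q=L[m];print(len(q),np.percentile(q,[1,50,99],axis=0).round(4))
E
```

```text
[0.48211561 0.2100544  0.21228362]
slide [0.057, 0.006, 0.332] rot [-0.016, -0.015, -0.054] rows 2.2 t 15.275 w 0.521 g 41.562291383743286
slide [0.055, 0.008, 0.397] rot [-0.016, -0.015, -0.054] rows 2.6 t 15.275 w 0.521 g 41.562291383743286
18042 [[-0.0333 -0.0206 -0.0109]
 [ 0.014   0.0001 -0.0096]
 [ 0.0502  0.0206 -0.0059]]
```

Call:
arm_command --increments '[{"slide":[0.057,0.006,0.1],"rot":[-0.016,-0.015,-0.054]},{"slide":[0.057,0.006,0.2],"rot":[-0.016,-0.015,-0.054]},{"slide":[0.057,0.006,0.3],"rot":[-0.016,-0.015,-0.054]},{"slide":[0.056,0.006,0.36],"rot":[-0.016,-0.015,-0.054]},{"slide":[0.055,0.007,0.388],"rot":[-0.016,-0.015,-0.054]},{"slide":[0.055,0.007,0.398],"rot":[-0.016,-0.015,-0.054]},{"slide":[0.055,0.007,0.4],"rot":[-0.016,-0.015,-0.054]},{"slide":[0.055,0.007,0.4],"rot":[-0.016,-0.015,-0.054]}]'

```text
time_s: 16.32
eef_pos: [0.4792, 0.2373, 0.0536]
orientation: [[-0.155, 0.988, 0.001], [0.988, 0.155, 0.001], [0.001, 0.002, -1.0]]
force: [-0.4, 0.0, -0.5]
width: 0.519
grasp_force: 41.5
```

Call:
arm_command --increments '[{"slide":[0,0,0.002],"rot":[0,0,0]},{"slide":[0,0,0.004],"rot":[0,0,0]}]'

```text
time_s: 16.58
eef_pos: [0.4788, 0.2374, 0.0515]
orientation: [[-0.155, 0.988, 0.001], [0.988, 0.155, 0.001], [0.001, 0.001, -1.0]]
force: [-0.2, 0.1, -0.7]
width: 0.517
grasp_force: 41.5
```

Call:
arm_command --increments '[{"slide":[0.003,0.003,0.002],"rot":[0,0,0]},{"slide":[0.003,0.003,0.003],"rot":[0,0,0]}]'

```text
time_s: 16.82
eef_pos: [0.4789, 0.2374, 0.0512]
orientation: [[-0.154, 0.988, -0.001], [0.988, 0.154, 0.0], [0.0, -0.001, -1.0]]
force: [-5.9, -5.1, 26.7]
width: 0.52
grasp_force: 44.8
```

Contact. Releasing.

Call:
arm_command --increments '[{"slide":[-0.003,-0.003,-0.002],"rot":[0,0,0]},{"slide":[-0.003,-0.003,-0.003],"rot":[0,0,0]},{"slide":[-0.003,-0.003,-0.003],"rot":[0,0,0]},{"slide":[-0.003,-0.003,-0.003],"rot":[0,0,0]},{"slide":[-0.003,-0.003,-0.04],"rot":[0,0,0]},{"slide":[-0.003,-0.003,-0.15],"rot":[0,0,0]},{"slide":[0,0,-0.3],"rot":[0,0,0]},{"slide":[0,0,-0.4],"rot":[0,0,0]},{"slide":[0,0,-0.45],"rot":[0,0,0]},{"slide":[0,0,-0.45],"rot":[0,0,0]}]' --fingers 0.2

```text
time_s: 18.08
eef_pos: [0.4802, 0.2388, 0.2322]
orientation: [[-0.155, 0.988, 0.003], [0.988, 0.155, 0.003], [0.003, 0.003, -1.0]]
force: [-0.5, 1.0, -0.3]
width: 0.8
grasp_force: 0.0
```

```bash
python3 - <<'E'
from chk import *
chk(.060)
c=dict(np.load('wrist.npz'));P=pts(c)
m=(abs(P[...,0]-PAD[0])<.04)&(P[...,1]>.295)&(P[...,1]<.33)&(P[...,2]>.045)&(P[...,2]<.1);print('upper finger top',np.median(P[m][:,2]))
m=(abs(P[...,2]-.060)<.007)&(np.hypot(P[...,0]-PAD[0],P[...,1]-PAD[1])<.05);q=P[m];k=np.linalg.lstsq(np.c_[q[:,:2],np.ones(len(q))],q[:,2],rcond=None)[0];print('tilt deg',np.degrees(k[:2]))
cv2.imwrite('pics/w5.png',c['frame'][:,:,::-1])
s=camera('scene');cv2.imwrite('pics/s5.png',cv2.resize(s['frame'][110:340,140:400],None,fx=3,fy=2.6,interpolation=2)[:590,:,::-1])
E
```

```text
wrist 4394 [479.4 237.7] [45.  99.5] 8.9 off pad xy mm [0.2 2.2] z 0.0609
top 696 [476.3 231.4] [45.1 83.4] 8.8 off pad xy mm [-3.7 -3.6] z 0.0603
upper finger top 0.0800148289070749
tilt deg [0.04605993 0.00060708]
```

View pics/s5.png

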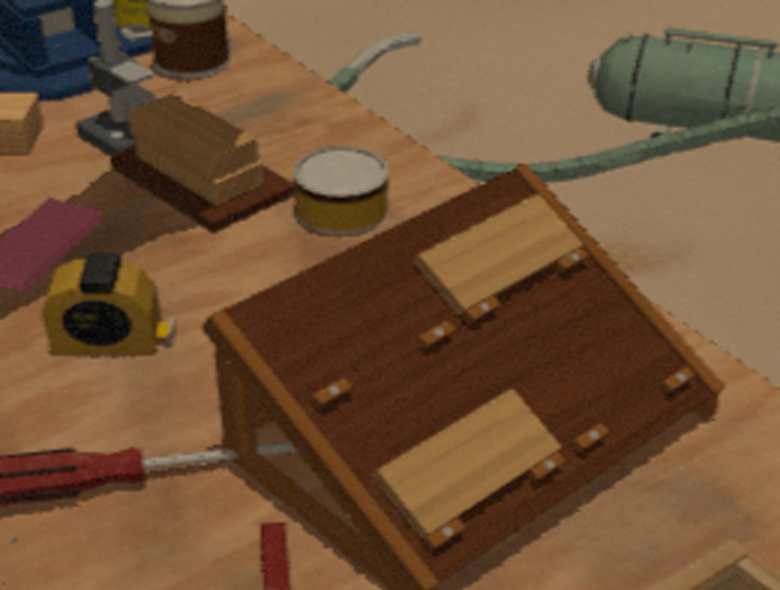

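The scene view shows both thick boards stacked square on the pad at (197,150). The tin (340,190) is unmoved, and both thin boards (500,255) and (468,460) still lie in the rack. The pile top is about 5 mm below the gap's middle, within the 9 mm allowed. Handing in.

```bash
python3 -c "
from cell import order
print(order.close_job())"
```

```text
the job is handed in; nothing more can be done
None
```

I stacked the two thick boards on the pad, centred within about 2 mm and square. The top of the pile sits about 5 mm below the middle of the gauge gap (9 mm allowed). The thin boards are still in the rack, the wax tin did not move, and the job was handed in about 18 s into the 72 s limit; no verdict was returned.

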